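# Slide a sheet blank out over the end of the measuring ledge

## Task

Get the brass blank ready for its edge to be measured: with the fingertips, push it square against the dark fence of the grey ledge and along the fence, until all of its blue-painted end, and little bare brass, sticks out past the yellow-marked end of the ledge. Only push it: do not grip or lift it, do not let it tip or drop off, and leave the micrometer, ring gauge and steel block where they are.

Things in the scene. Friction and masses are not known exactly. Their poses are not given: they have to be found in the camera images.
- ledge: fixed grey slab, 110 mm (x) by 260 mm (y), turned up to 20 degrees; origin at the centre of its underside, on the bench; z up. Flat top 30 mm above the bench, from x = -55 to +45 mm. Along its far (+x) side a dark steel fence, 10 mm thick, 12 mm above the top, inner face at x = +45 mm. Near side and both ends are open; the +y end (the robot's left) is marked yellow
- ledge_edge (a point): point at the top of the ledge's yellow-marked +y end, in the middle of the slab's width (x = 0 of the ledge, y = +130 mm, 30 mm above the bench); axes as the ledge's
- blank_center (a point): centre (half-way up) of the loose flat brass blank, 60 mm wide (its x), 110 mm long (its y), 6 mm thick, lying on the ledge 10 to 25 mm short of the fence and up to 7 degrees askew. The 30 mm at its +y end are painted blue and point to the yellow end of the ledge. Against the fence its centre is at x = +15 mm of the ledge
- blank_front (a point): middle of the blue end's edge of the blank (y = +55 mm from its centre, half-way up); its distance past ledge_edge along the ledge's y is the overhang
- micrometer: loose steel micrometer lying on the bench on the near side of the ledge, 44 x 130 x 16 mm, origin at the centre of its underside; leave it alone
- ring_gauge: loose grey steel ring gauge on the bench on the near side of the ledge, 58 mm across, 18 mm high, origin at the centre of its underside; leave it alone
- steel_block: loose ground steel block on the bench behind the fence, 30 x 72 x 24 mm, origin at the centre of its underside; leave it alone
- blank: the same blank, 0.2 to 0.45 kg: origin at the centre of its underside, axes as blank_center's. It tips off if more than half of it overhangs
Mind the look-alikes: they are no part of the job. Of the things shaped like the blank, the brass one is meant.

How it is judged:
At the end, for the whole second after the job is handed in: The blank lies flat on the ledge with 26 to 42 mm of its blue end past the yellow-marked end, within 5 mm of the fence and within 0.06 rad of square to it, at rest (y of blank_front in the frame of ledge_edge between 0.026 and 0.042 m and x of blank_center in the frame of ledge between 0.01 and 0.02 m and angle between the y axis of blank_center and the y axis of ledge, either way round below 0.06 rad and z of blank_center in the frame of ledge between 0.03 and 0.036 m and angle between blank_center's own z axis and vertical below 0.05 rad and linear speed of blank below 0.01 m/s); the robot touches nothing.
It fails at once if the blank is lifted (more than 10 mm off the ledge) (z of blank_center in the frame of ledge above 0.043 m).
It fails at once if the blank tips or drops off the ledge (angle between blank_center's own z axis and vertical above 0.25 rad or z of blank_center in the frame of ledge below 0.022 m).
It fails at once if the blank is gripped or squeezed (fingers bear on it with more than 35 N) (contact force between the fingers and blank above 35 N).
It fails at once if the micrometer, ring gauge or steel block is moved more than 12 mm (distance of any of micrometer, ring_gauge, steel_block from where it was at the start of the episode above 0.012 m).
It also fails if it takes over 45 s, if anything falls off the work surface, if the arm or the gripper's body presses on something with over 40 N, if the wrist force passes 120 N, or if a joint passes its speed limit or range.

## Robot

A 6-joint arm with a two-finger parallel gripper is mounted at the origin on a cart in front of the work surface, level with it; the furniture and walls round the work are solid. World frame = base frame: x ahead of the robot, y to its left, z up, the work surface at z = 0. Lengths are in m, angles in rad, forces in N, time in s.
With the tool pointing down it reaches from about 0.3 to 0.775 m from the base axis. Payload 14.6 kg.
Tool frame: the origin (TCP) lies midway between the tips of the shut fingers; the grasp point (between the pads) lies 19 mm behind it (ctrl.pinch_z is the distance from the TCP to the grasp point, in m); z points along the fingers, y is the line along which they close (so a half turn about z gives the same grasp; the last joint's range is limited). The gripper opens to 94 mm and grips with 3 to 60 N. Pads are 16 mm wide; open, the fingers measure 119 mm over their backs; the gripper's body (75 mm by 177 mm) begins 78 mm behind the grasp point.
Start: joints at [1.181, 0.3, 1.521, -0, 1.321, -0.067], TCP at [0.174, 0.522, 0.205] pointing down, gripper open.
Joint ranges: [-3.03, 3.03], [-0.79, 2.21], [0.23, 2.52], [-1.04, 4.18], [0, 3.07], [-2.55, 2.55]. Speed limits (rad/s): [2.22, 2.22, 2.57, 3.14, 3.14, 3.14].

## Interface

Orientations are given as [roll, pitch, yaw] about the fixed x, y, z axes, in that order (R = Rz(yaw) Ry(pitch) Rx(roll)).
In Python, from station import ctrl gives the robot as it stands.
- The arm moves only by the tool jog_arm, never from a script. Its argument "motion" is a list of rows, each a list of 7 numbers: the shift along the tool's x, y, z in m, then the turn, a rotation vector about the tool's x, y, z in rad, then the opening, from -1 (shut) to 1 (fully open). In form: [[tx, ty, tz, rx, ry, rz, gripper], ...]. A call has 1 to 5 rows; each row shifts and turns the commanded pose from where the row before left it, along the tool's axes as they then stand; what a row does not reach is not made up. A row lasts 1/10 s, in which the tool goes at most 50 mm and 8.59 degrees, less where a joint would pass 70% of its speed; a pose out of reach is approached as far as the arm can. A call is refused whole if a number of a shift passes 0.05 or a number of a turn 0.15, either way. A call with a gripper value outside its range is refused whole. The fingers move at their own pace and stop on an object; "squeeze" is the grip in N (left out, the last holds). Time passes only in rows, so rows that do not move let the fingers close. It gives the time, the measured TCP pose, the force, the opening and the grip force at its end, in the units of the state.
- ctrl.get_obs(): the state, without advancing time (a new reading comes with each control period).
- ctrl.camera(name): name is "scene" or "top" or "wrist"; returns the picture (420x560x3 uint8, red, green, blue); there is no depth.
- ctrl.camera_model(name): a dict with "intrinsics" (3x3 intrinsics, pixels), "rvec" (rotation vector, rad) and "tvec" (3), from world to camera coordinates, as OpenCV has them. Camera axes: x right, y down, z forward; pixel columns grow to the right and rows downward; lengths in m; the calibration is good to about 2 mm. The wrist camera is an equidistant fisheye: a pixel r from the principal point sees the ray r / f radians off the axis. A picture is of the moment at which its call begins: read the wrist's pose just before it. camera_model takes no time and is no camera call; for the wrist camera it gives the pose at the moment of the call.
- ctrl.hand_in(): hands the job in; it is judged then, once.
The state is a dict: "time_s": time; "qpos": joint angles; "joint_vel": joint speeds; "tau": joint torques, N m; "ee_pos": TCP position; "eef_rot": TCP orientation; "force": force on the tool from outside, world axes, zero at the start; "moment": the same for the moment, N m; "grip_width": finger opening in m; "grip_force": force on a finger pad.
Only numpy, scipy, OpenCV 4.12 (cv2) and the standard library are available. Lean on these libraries where they do the work, as an engineer would, in place of code of your own. Each camera call takes 0.05 s, during which the arm holds its last target. There are 200 camera calls.

## Working session

There is one attempt and no reset: what is moved stays moved. The work goes in short steps, Python scripts to look and compute and a tool call to move; the robot and the scene stay as the last step left them, time stands still between calls to the robot, and variables do not carry over. Pictures are saved under pics/ and viewed, at most 10 in all, crops included, and the job is handed in when it is done.

Besides the shell and the picture viewer there is one more tool, called after "Request:" as name(argument=value, ...), one argument or row to a line, values as JSON. jog_arm: Moves the arm, as the interface text tells. Its arguments: {"type":"object","properties":{"motion":{"type":"array"},"squeeze":{"type":"number"}},"required":["motion"]}

```bash
mkdir -p pics; cat > h.py <<'E'
import numpy as np, cv2
from station import ctrl
def model(n):
    m=ctrl.camera_model(n); return np.array(m["intrinsics"],float),cv2.Rodrigues(np.array(m["rvec"],float))[0],np.array(m["tvec"],float).ravel()
def cast(n,px,z):
    K,R,t=model(n); px=np.atleast_2d(px).astype(float)
    r=np.c_[px,np.ones(len(px))]@np.linalg.inv(K).T@R; c=-R.T@t
    return c+r*((z-c[2])/r[:,2])[:,None]
def proj(n,P):
    K,R,t=model(n); return cv2.projectPoints(np.atleast_2d(P).astype(float),R,t,K,None)[0][:,0]
def save(n,f):
    im=ctrl.camera(n); cv2.imwrite(f"pics/{f}.png",im[...,::-1]); return im
E
python3 - <<'E'
from h import *
for n in("top","scene"): save(n,n+"0"); K,R,t=model(n); print(n,-R.T@t,K[0,0])
print(ctrl.get_obs())
E
```

```text
top [0.37248059 0.01748922 0.96878707] 418.7168966050226
scene [ 0.03936205 -0.70509663  0.63908054] 502.70481282112814
{'time_s': 0.1, 'qpos': array([ 1.18141960e+00,  3.00374160e-01,  1.52151081e+00, -3.24632373e-05,
        1.32068748e+00, -6.65875012e-02]), 'joint_vel': array([ 0.00059133, -0.00127971, -0.00204329, -0.00033104, -0.00246365,
       -0.00139247]), 'tau': array([ 3.19878920e-03, -5.32638645e+01, -3.53284800e+01,  7.10254116e-02,
        2.33854365e-02,  4.10021457e-06]), 'ee_pos': array([0.17438427, 0.52138088, 0.20496923]), 'eef_rot': array([-3.14061293e+00, -3.38188371e-05,  2.81881146e+00]), 'force': array([ 0.12095899, -0.48627771, -0.28306494]), 'moment': array([-0.0153819 ,  0.02054342,  0.01026255]), 'grip_force': 0.0, 'grip_width': 0.0939947845540894}
```

View pics/top0.png

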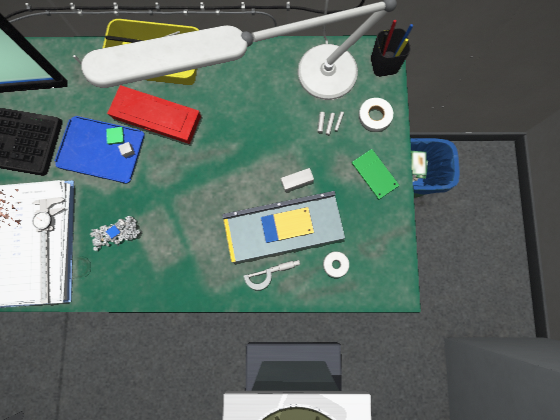

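View pics/scene0.png

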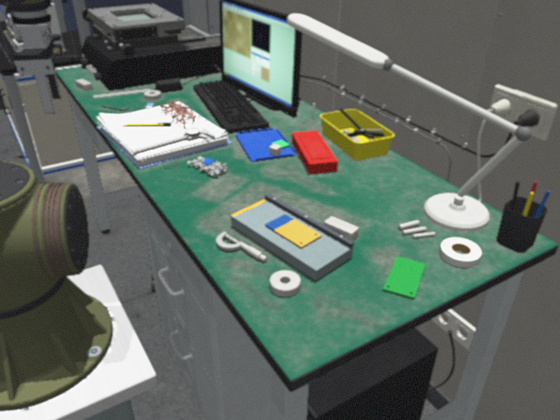

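The top view shows the ledge around (285,228): yellow end at left (229,240), fence along its upper side, brass blank at (287,225) with its blue end to the left. The micrometer is at (270,275), the ring at (336,264) and the block at (297,180).

```bash
cat >> h.py <<'E'
def find(im,box,lo,hi):
    x0,y0,x1,y1=box; m=np.zeros(im.shape[:2],np.uint8)
    m[y0:y1,x0:x1]=cv2.inRange(cv2.cvtColor(im,cv2.COLOR_RGB2HSV),lo,hi)[y0:y1,x0:x1]
    c=max(cv2.findContours(m,0,2)[0],key=cv2.contourArea); return m,c
def norm(r):
    b=cv2.boxPoints(r); return b
E
python3 - <<'E'
from h import *
im=cv2.imread("pics/top0.png")[...,::-1].copy()
for n,b,lo,hi,z in(("blue",(245,195,330,255),(100,120,60),(125,255,255),.036),("brass",(245,195,330,255),(15,100,100),(32,255,255),.036),("yel",(215,205,245,270),(18,100,100),(32,255,255),.030)):
    m,c=find(im,b,lo,hi); q=cv2.boxPoints(cv2.minAreaRect(c)); print(n,cv2.contourArea(c)); print(np.c_[q,cast("top",q,z)].round(4))
print(proj("top",[[0,0,0],[.174,.522,.205]]))
cv2.imwrite("pics/crop.png",cv2.resize(cv2.imread("pics/top0.png")[165:300,210:360],None,fx=5,fy=4.4,interpolation=2)[:600])
E
```

```text
blue 275.5
[[2.604634e+02 2.168292e+02 5.309000e-01 7.980000e-02 3.600000e-02]
 [2.720732e+02 2.143414e+02 5.366000e-01 5.360000e-02 3.600000e-02]
 [2.775463e+02 2.398829e+02 4.787000e-01 4.100000e-02 3.600000e-02]
 [2.659366e+02 2.423707e+02 4.731000e-01 6.690000e-02 3.600000e-02]]
brass 851.0
[[ 2.734603e+02  2.141173e+02  5.371000e-01  5.050000e-02  3.600000e-02]
 [ 3.075036e+02  2.067166e+02  5.541000e-01 -2.670000e-02  3.600000e-02]
 [ 3.130632e+02  2.322906e+02  4.957000e-01 -3.860000e-02  3.600000e-02]
 [ 2.790198e+02  2.396913e+02  4.791000e-01  3.770000e-02  3.600000e-02]]
yel 130.5
[[2.228258e+02 2.192221e+02 5.265000e-01 1.657000e-01 3.000000e-02]
 [2.269485e+02 2.184421e+02 5.283000e-01 1.564000e-01 3.000000e-02]
 [2.350000e+02 2.610000e+02 4.322000e-01 1.358000e-01 3.000000e-02]
 [2.308773e+02 2.617799e+02 4.304000e-01 1.450000e-01 3.000000e-02]]
[[296.58658242 469.40059051]
 [ -7.58985949 406.78133184]]
```

View pics/crop.png

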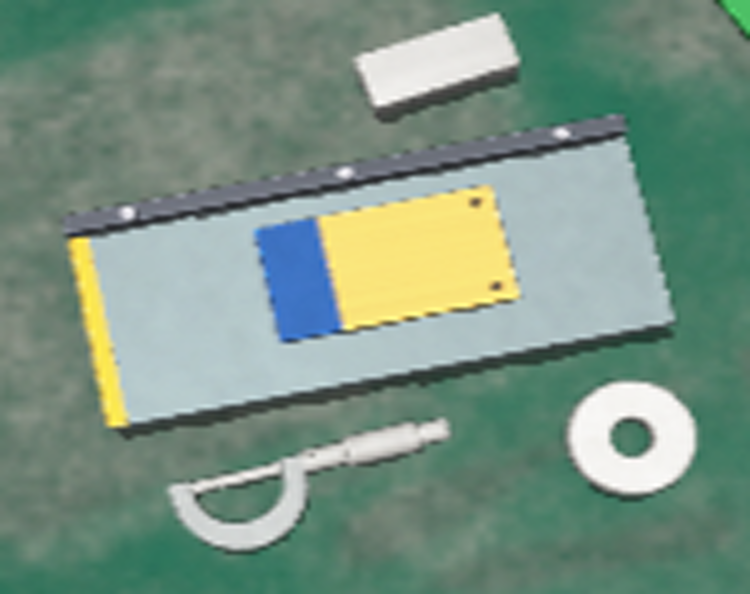

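```bash
python3 - <<'E'
from h import *
px=np.array([[70,238],[107,427],[675,323],[628,140]])/[5,4.4]+[210,165]-[.4,.4]
P=cast("top",px,.03)[:,:2]; print(P.round(4)); d=lambda a,b:np.linalg.norm(P[a]-P[b]); print(d(0,1),d(1,2),d(2,3),d(3,0))
L=np.array([[45,130],[-55,130],[-55,-130],[45,-130]])/1e3
# rigid fit
a=L-L.mean(0);b=P-P.mean(0); th=np.arctan2((a[:,0]*b[:,1]-a[:,1]*b[:,0]).sum(),(a*b).sum()); 
R=np.array([[np.cos(th),-np.sin(th)],[np.sin(th),np.cos(th)]]); o=P.mean(0)-R@L.mean(0)
print("th",th,"o",o,"res",(P-(L@R.T+o)).round(4))
np.savez("ledge.npz",th=th,o=o)
im=cv2.imread("pics/top0.png")[...,::-1].copy()
m1,_=find(im,(245,195,330,255),(100,120,60),(125,255,255)); m2,_=find(im,(245,195,330,255),(15,100,100),(32,255,255))
m=cv2.morphologyEx(m1|m2,cv2.MORPH_CLOSE,np.ones((3,3))); c=max(cv2.findContours(m,0,2)[0],key=cv2.contourArea)
q=cv2.boxPoints(cv2.minAreaRect(c)); B=cast("top",q,.036)[:,:2]; print("blank in ledge\n",((B-o)@R).round(4), ((B.mean(0)-o)@R).round(4))
# others
for n,p in(("mic",[[165,490],[450,425],[240,550]]),("ring",[[565,437],[697,437],[632,380],[632,495]]),("block",[[355,60],[380,118],[520,68],[500,12]])):
    W=cast("top",np.array(p)/[5,4.4]+[210,165],.016)[:,:2]; print(n,W.round(3).tolist(),((W-o)@R).round(3).tolist())
E
```

```text
[[ 0.5277  0.164 ]
 [ 0.4307  0.1447]
 [ 0.4836 -0.1097]
 [ 0.5793 -0.0907]]
0.098893345094819 0.25976701406565994 0.09762963999060499 0.25988777323879597
th 0.20150339524310235 o [0.5102352  0.02808551] res [[-0.0006 -0.0004]
 [ 0.0004  0.0002]
 [ 0.0012  0.0006]
 [-0.001  -0.0004]]
blank in ledge
 [[ 0.0306  0.0465]
 [ 0.032  -0.0626]
 [-0.0277 -0.0624]
 [-0.0288  0.0454]] [ 0.0016 -0.0083]
mic [[0.399, 0.119], [0.432, -0.009], [0.369, 0.085]] [[-0.091, 0.111], [-0.084, -0.021], [-0.127, 0.084]]
ring [[0.426, -0.061], [0.426, -0.121], [0.455, -0.092], [0.396, -0.091]] [[-0.101, -0.071], [-0.113, -0.129], [-0.078, -0.107], [-0.135, -0.094]]
block [[0.625, 0.034], [0.594, 0.022], [0.621, -0.043], [0.652, -0.034]] [[0.114, -0.017], [0.08, -0.022], [0.094, -0.092], [0.126, -0.09]]
```

Request:
jog_arm(
  motion=[
    [0,0,0,0,0,0.15,-0.68],
    [0,0,0,0,0,0.15,-0.68],
    [0,0,0,0,0,0.15,-0.68],
    [0,0,0,0,0,0.15,-0.68],
    [0,0,0,0,0,0.15,-0.68],
  ],
)

```text
time_s: 0.6
ee_pos: [0.1744, 0.5215, 0.2051]
eef_rot: [-3.141, 0.0, 2.063]
force: [0.2, 0.5, -0.1]
grip_width: 0.0577
grip_force: 0.0
```

Request:
jog_arm(
  motion=[
    [0,0,0,0,0,0.15,-0.68],
    [0,0,0,0,0,0.147,-0.68],
    [0,0,0,0,0,0,-0.68],
  ],
)

```text
time_s: 0.9
ee_pos: [0.1744, 0.5215, 0.2052]
eef_rot: [-3.141, 0.001, 1.769]
force: [-0.7, 0.2, -0.8]
grip_width: 0.0338
grip_force: 0.0
```

Request:
jog_arm(
  motion=[
    [-0.045,0.016,0,0,0,0,-0.68],
    [-0.045,0.016,0,0,0,0,-0.68],
    [-0.045,0.016,0,0,0,0,-0.68],
    [-0.045,0.016,0,0,0,0,-0.68],
    [-0.045,0.016,0,0,0,0,-0.68],
  ],
)

```text
time_s: 1.4
ee_pos: [0.2982, 0.3154, 0.2054]
eef_rot: [3.141, 0.0, 1.777]
force: [0.7, 0.7, 0.2]
grip_width: 0.015
grip_force: 0.0
```

Request:
jog_arm(
  motion=[
    [-0.045,0.016,0,0,0,0,-0.68],
    [-0.045,0.016,0,0,0,0,-0.68],
    [-0.045,0.016,0,0,0,0,-0.68],
    [-0.045,0.016,0,0,0,0,-0.68],
    [-0.045,0.016,0,0,0,0,-0.68],
  ],
)

```text
time_s: 1.9
ee_pos: [0.4217, 0.1107, 0.2056]
eef_rot: [3.141, 0.0, 1.777]
force: [0.8, 1.2, 0.4]
grip_width: 0.0151
grip_force: 0.0
```

```bash
cat >> h.py <<'E'
d=np.load("ledge.npz"); th=float(d["th"]); o=d["o"]; RL=np.array([[np.cos(th),-np.sin(th)],[np.sin(th),np.cos(th)]])
def st():
    s=ctrl.get_obs(); p=s["ee_pos"]; print("t",s["time_s"],"ledge xy",((p[:2]-o)@RL).round(4),"z",p[2].round(4),"rot",s["eef_rot"].round(4),"want",round(th+np.pi/2,4),"F",s["force"].round(1),"w",s["grip_width"].round(4),s["qpos"].round(2))
E
python3 -c "
from h import *; st()"
```

```text
Traceback (most recent call last):
  File "h.py", line 21, in st
    s=ctrl.get_obs(); p=s["ee_pos"]; print("t",s["time_s"],"ledge xy",((p[:2]-o)@RL).round(4),"z",p[2].round(4),"rot",s["eef_rot"].round(4),"want",round(th+np.pi/2,4),"F",s["force"].round(1),"w",s["grip_width"].round(4),s["qpos"].round(2))
                                                                                                                                                                                                   ^^^^^^^^^^^^^^^^^^^^^
AttributeError: 'float' object has no attribute 'round'
```

```bash
sed -i 's/s\["grip_width"\].round(4)/s["grip_width"]/' h.py
python3 -c "
from h import *; st()"
```

```text
t 1.9 ledge xy [-0.0702  0.0986] z 0.2056 rot [3.1412 0.     1.777 ] want 1.7723 F [0.8 1.2 0.4] w 0.015093275608530451 [ 0.17  0.04  1.82  0.    1.28 -0.03]
```

Request:
jog_arm(
  motion=[
    [-0.039,0.014,0,0,0,0.005,-0.68],
    [-0.039,0.014,0,0,0,0,-0.68],
    [-0.039,0.014,0,0,0,0,-0.68],
    [-0.039,0.014,0,0,0,0,-0.68],
    [-0.039,0.014,0,0,0,0,-0.68],
  ],
)

```text
time_s: 2.4
ee_pos: [0.5285, -0.0666, 0.2053]
eef_rot: [-3.141, -0.0, 1.772]
force: [-0.6, 0.3, 0.6]
grip_width: 0.0149
grip_force: 0.0
```

Request:
jog_arm(
  motion=[
    [0,0,0.04,0,0,0,-0.68],
    [0,0,0.04,0,0,0,-0.68],
    [0,0,0.04,0,0,0,-0.68],
    [0,0,0.02,0,0,0,-0.68],
    [0,0,0,0,0,0,-0.68],
  ],
)

```text
time_s: 2.9
ee_pos: [0.5263, -0.0647, 0.0627]
eef_rot: [-3.137, -0.002, 1.771]
force: [-0.5, 0.5, 0.3]
grip_width: 0.0147
grip_force: 0.0
```

```bash
python3 -c "
from h import *; st(); im=save('scene','s1'); cv2.imwrite('pics/s1c.png',cv2.resize(im[150:310,180:400,::-1],None,fx=3.5,fy=3.5))"
```

```text
t 2.9 ledge xy [-0.0028 -0.0941] z 0.0627 rot [-3.1367e+00 -2.0000e-03  1.7709e+00] want 1.7723 F [-0.5  0.5  0.3] w 0.014705397400584939 [-0.19  0.42  1.71  0.    1.01 -0.39]
```

View pics/s1c.png

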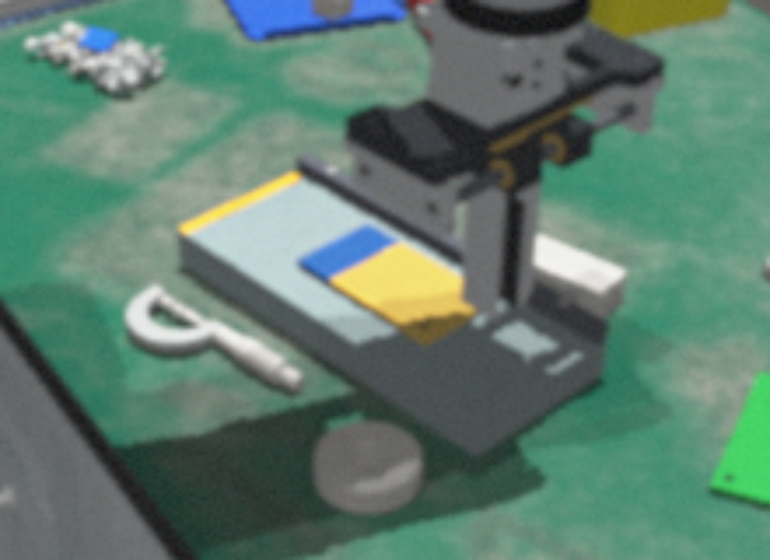

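The picture shows the two fingers at crop (495,300), hovering just behind the brass end of the blank, clear of the fence. I'll lower them and push.

Request:
jog_arm(
  motion=[
    [-0.004,0.004,0.01,0,0,0,-0.68],
    [0,0,0.012,0,0,0,-0.68],
    [0,0,0.008,0,0,0,-0.68],
    [0,0,0,0,0,0,-0.68],
  ],
)

```text
time_s: 3.35
ee_pos: [0.532, -0.068, 0.0343]
eef_rot: [-3.14, -0.001, 1.767]
force: [0.1, 0.1, 0.0]
grip_width: 0.0149
grip_force: 0.0
```

```bash
python3 -c "
from h import *; st()"
```

```text
t 3.35 ledge xy [ 0.0021 -0.0985] z 0.0343 rot [-3.1400e+00 -7.0000e-04  1.7671e+00] want 1.7723 F [0.1 0.1 0. ] w 0.01485971516261153 [-0.2   0.48  1.71  0.    0.95 -0.39]
```

Request:
jog_arm(
  motion=[
    [0.004,0,0.002,0,0,-0.004,-0.68],
    [0.006,0,0,0,0,0,-0.68],
    [0.006,0,0,0,0,0,-0.68],
    [0.006,0,0,0,0,0,-0.68],
    [0.006,0,0,0,0,0,-0.68],
  ],
)

```text
time_s: 3.85
ee_pos: [0.5271, -0.0401, 0.0337]
eef_rot: [3.141, 0.0, 1.771]
force: [-0.0, -1.4, 0.5]
grip_width: 0.015
grip_force: 0.9
```

Request:
jog_arm(
  motion=[
    [0.006,0,0,0,0,0,-0.68],
    [0.006,0,0,0,0,0,-0.68],
    [0.006,0,0,0,0,0,-0.68],
    [0.006,0,0,0,0,0,-0.68],
    [0.006,0,0,0,0,0,-0.68],
  ],
)

```text
time_s: 4.35
ee_pos: [0.5211, -0.0108, 0.0336]
eef_rot: [3.141, 0.0, 1.771]
force: [1.2, -3.2, 1.6]
grip_width: 0.0152
grip_force: 1.5
```

Request:
jog_arm(
  motion=[
    [0.006,0,0,0,0,0,-0.68],
    [0.006,0,0,0,0,0,-0.68],
    [0.006,0,0,0,0,0,-0.68],
    [0.006,0,0,0,0,0,-0.68],
    [0.006,0,0,0,0,0,-0.68],
  ],
)

```text
time_s: 4.85
ee_pos: [0.5151, 0.0186, 0.0335]
eef_rot: [3.141, 0.0, 1.771]
force: [0.4, -4.5, 2.7]
grip_width: 0.0151
grip_force: 1.8
```

```bash
python3 -c "
from h import *; st(); im=save('scene','s2'); cv2.imwrite('pics/s2c.png',cv2.resize(im[150:310,180:400,::-1],None,fx=3.5,fy=3.5))"
```

```text
t 4.85 ledge xy [ 0.0029 -0.0102] z 0.0335 rot [3.1415e+00 1.0000e-04 1.7708e+00] want 1.7723 F [ 0.4 -4.5  2.7] w 0.01508036575226967 [-0.03  0.44  1.77 -0.    0.93 -0.23]
```

View pics/s2c.png

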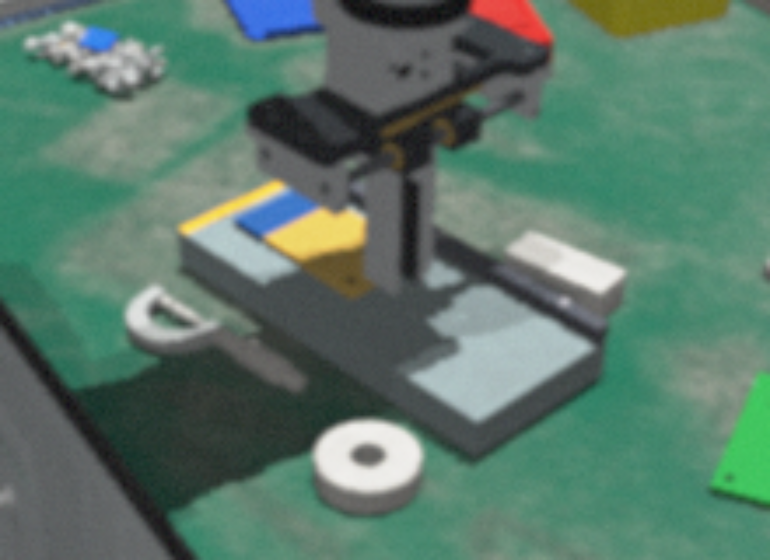

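The blank slides straight ahead of the fingers, with its blue end near crop (275,215) just short of the yellow mark. I'll carry on and stop about 12 mm short to check.

Request:
jog_arm(
  motion=[
    [0.006,0,0,0,0,0,-0.68],
    [0.006,0,0,0,0,0,-0.68],
    [0.006,0,0,0,0,0,-0.68],
    [0.006,0,0,0,0,0,-0.68],
    [0.006,0,0,0,0,0,-0.68],
  ],
)

```text
time_s: 5.4
ee_pos: [0.509, 0.0481, 0.0334]
eef_rot: [-3.141, -0.0, 1.771]
force: [1.1, -1.7, 1.7]
grip_width: 0.0153
grip_force: 1.1
```

Request:
jog_arm(
  motion=[
    [0.005,0,0,0,0,0,-0.68],
    [0.004,0,0,0,0,0,-0.68],
    [0.003,0,0,0,0,0,-0.68],
    [0,0,0,0,0,0,-0.68],
  ],
)

```text
time_s: 5.8
ee_pos: [0.5066, 0.0597, 0.0334]
eef_rot: [-3.141, -0.0, 1.771]
force: [0.4, -0.1, 0.2]
grip_width: 0.0149
grip_force: 0.0
```

```bash
cat >> h.py <<'E'
def see(name):
    im=save("top",name); hs=cv2.cvtColor(im,cv2.COLOR_RGB2HSV)
    b=(195,180,330,265)
    m1,c1=find(im,b,(100,100,50),(125,255,255)); m2,c2=find(im,b,(15,90,60),(32,255,255))
    for n,c in(("blue",c1),("brass",c2)):
        q=cast("top",cv2.boxPoints(cv2.minAreaRect(c)),.036)[:,:2]; print(n,cv2.contourArea(c),((q-o)@RL).round(4).tolist())
    cv2.imwrite(f"pics/{name}c.png",cv2.resize(im[165:300,190:350,::-1],None,fx=4.8,fy=4.4,interpolation=2))
E
python3 -c "
from h import *; st(); see('t3')"
```

```text
t 5.8 ledge xy [0.0028 0.0317] z 0.0334 rot [-3.1414e+00 -3.0000e-04  1.7710e+00] want 1.7723 F [ 0.4 -0.1  0.2] w 0.014922327503701597 [ 0.05  0.43  1.79  0.    0.92 -0.15]Traceback (most recent call last):
  File "<string>", line 2, in <module>
    from h import *; st(); see('t3')
                           ~~~^^^^^^
  File "h.py", line 25, in see
    m1,c1=find(im,b,(100,100,50),(125,255,255)); m2,c2=find(im,b,(15,90,60),(32,255,255))
                                                       ~~~~^^^^^^^^^^^^^^^^^^^^^^^^^^^^^^
  File "h.py", line 16, in find
    c=max(cv2.findContours(m,0,2)[0],key=cv2.contourArea); return m,c
ValueError: max() iterable argument is empty
```

Request:
jog_arm(
  motion=[
    [-0.015,0,0,0,0,0,-0.68],
    [0,0,-0.04,0,0,0,-1],
    [0,0,-0.04,0,0,0,-1],
    [0.01,-0.05,0,0,0,0,-1],
    [0.02,-0.05,0,0,0,0,-1],
  ],
)

```text
time_s: 6.35
ee_pos: [0.4101, 0.0522, 0.114]
eef_rot: [3.14, 0.0, 1.769]
force: [-0.0, 0.7, -0.2]
grip_width: 0.0003
grip_force: 0.0
```

Request:
jog_arm(
  motion=[
    [0.02,-0.05,0,0,0,0,-1],
    [0.02,-0.03,0,0,0,0,-1],
    [0,0,0,0,0,0,-1],
  ],
)

```text
time_s: 6.65
ee_pos: [0.3254, 0.0762, 0.1135]
eef_rot: [-3.142, -0.0, 1.772]
force: [0.2, -0.3, -0.1]
grip_width: 0.0001
grip_force: 0.0
```

```bash
python3 -c "
from h import *; st(); see('t4')"
```

```text
t 6.65 ledge xy [-0.1714  0.0841] z 0.1135 rot [-3.1415e+00 -2.0000e-04  1.7715e+00] want 1.7723 F [ 0.2 -0.3 -0.1] w 0.00011122807214043414 [ 0.12 -0.08  2.18  0.    1.05 -0.08]
blue 296.0 [[0.0332, 0.1512], [0.0325, 0.1233], [-0.0282, 0.1234], [-0.0275, 0.151]]
brass 914.5 [[0.0324, 0.1319], [0.0323, 0.0419], [-0.0558, 0.0415], [-0.0554, 0.13]]
```

View pics/t4c.png

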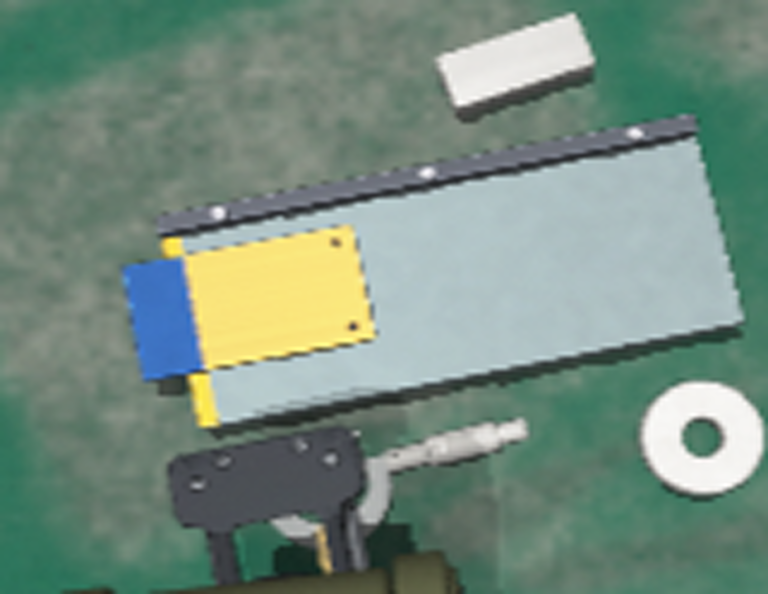

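The blank is square, with 21 mm of its blue end overhanging at crop (165,320) and a 12 mm gap to the fence. Next I'll push it to the fence from the near side with the fingers shut, near its middle.

Request:
jog_arm(
  motion=[
    [0.004,0.04,0,0,0,0,-1],
    [0.004,0.04,0,0,0,0,-1],
    [0,0.036,0,0,0,0,-1],
    [0,0,0.04,0,0,0,-1],
    [0,0,0,0,0,0,-1],
  ],
)

```text
time_s: 7.2
ee_pos: [0.439, 0.1059, 0.0696]
eef_rot: [-3.134, -0.0, 1.77]
force: [-0.7, -0.2, 0.7]
grip_width: -0.0001
grip_force: 0.0
```

```bash
python3 -c "
from h import *; st()"
```

```text
t 7.2 ledge xy [-0.0542  0.0905] z 0.0696 rot [-3.1344e+00 -3.0000e-04  1.7701e+00] want 1.7723 F [-0.7 -0.2  0.7] w -0.0001309027075466039 [ 0.16  0.26  1.92 -0.    0.97 -0.04]
```

Request:
jog_arm(
  motion=[
    [0,0,0.015,0,0,0,-1],
    [0,0,0.015,0,0,0,-1],
    [0,0,0.007,0,0,0,-1],
    [0,0,0,0,0,0,-1],
  ],
)

```text
time_s: 7.6
ee_pos: [0.4401, 0.1065, 0.0366]
eef_rot: [-3.141, -0.0, 1.77]
force: [0.6, 0.0, -0.0]
grip_width: 0.0005
grip_force: 0.0
```

Request:
jog_arm(
  motion=[
    [0,0.004,0,0,0,0,-1],
    [0,0.004,0,0,0,0,-1],
    [0,0.004,0,0,0,0,-1],
    [0,0.004,0,0,0,0,-1],
    [0,0,0,0,0,0,-1],
  ],
)

```text
time_s: 8.1
ee_pos: [0.4564, 0.1103, 0.0366]
eef_rot: [3.141, 0.0, 1.771]
force: [-0.3, -0.2, -0.1]
grip_width: 0.0005
grip_force: 0.0
```

```bash
python3 -c "
from h import *; st()"
```

```text
t 8.1 ledge xy [-0.0363  0.0913] z 0.0366 rot [3.1411 0.     1.7709] want 1.7723 F [-0.3 -0.2 -0.1] w 0.0005438977356569385 [ 0.16  0.35  1.9  -0.    0.89 -0.04]
```

The tip is at z = 36.6 mm, just above the blank's top, so it passed over it. I'll back off and lower.

Request:
jog_arm(
  motion=[
    [0,-0.009,-0.003,0,0,0,-1],
    [0,-0.009,0,0,0,0,-1],
    [0,0,0.004,0,0,0,-1],
    [0,0,0.003,0,0,0,-1],
    [0,0,0,0,0,0,-1],
  ],
)

```text
time_s: 8.6
ee_pos: [0.438, 0.1066, 0.032]
eef_rot: [-3.141, -0.0, 1.771]
force: [-1.1, 1.0, -0.7]
grip_width: 0.0002
grip_force: 0.0
```

```bash
python3 -c "
from h import *; st()"
```

```text
t 8.6 ledge xy [-0.0551  0.0913] z 0.032 rot [-3.141  -0.      1.7708] want 1.7723 F [-1.1  1.  -0.7] w 0.00024963707876445696 [ 0.16  0.32  1.95  0.    0.87 -0.04]
```

Now push: about 24 mm to go to x = -0.029, then 1 mm steps.

Request:
jog_arm(
  motion=[
    [0,0.005,0,0,0,0,-1],
    [0,0.005,0,0,0,0,-1],
    [0,0.004,0,0,0,0,-1],
    [0,0.003,0,0,0,0,-1],
    [0,0.003,0,0,0,0,-1],
  ],
)

```text
time_s: 9.1
ee_pos: [0.458, 0.1106, 0.0324]
eef_rot: [-3.141, -0.0, 1.771]
force: [-0.7, -0.6, 0.7]
grip_width: 0.0002
grip_force: 0.0
```

Request:
jog_arm(
  motion=[
    [0,0.002,0,0,0,0,-1],
    [0,0.001,0,0,0,0,-1],
    [0,0.001,0,0,0,0,-1],
    [0,0,0,0,0,0,-1],
  ],
)

```text
time_s: 9.5
ee_pos: [0.4616, 0.1114, 0.0324]
eef_rot: [-3.141, -0.0, 1.771]
force: [-2.3, -0.2, 0.3]
grip_width: 0.0003
grip_force: 0.6
```

```bash
python3 -c "
from h import *; st()"
```

```text
t 9.5 ledge xy [-0.031   0.0913] z 0.0324 rot [-3.1414 -0.      1.7708] want 1.7723 F [-2.3 -0.2  0.3] w 0.0003168667429720828 [ 0.16  0.37  1.89  0.    0.89 -0.04]
```

Request:
jog_arm(
  motion=[
    [0,0.001,0,0,0,0,-1],
    [0,0.001,0,0,0,0,-1],
    [0,0.001,0,0,0,0,-1],
  ],
)

```text
time_s: 9.8
ee_pos: [0.4647, 0.1119, 0.0325]
eef_rot: [3.142, -0.0, 1.771]
force: [-1.8, -0.1, 0.5]
grip_width: 0.0006
grip_force: 0.6
```

Request:
jog_arm(
  motion=[
    [0,0.001,0,0,0,0,-1],
    [0,0.001,0,0,0,0,-1],
  ],
)

```text
time_s: 10.0
ee_pos: [0.4667, 0.1123, 0.0325]
eef_rot: [3.142, 0.0, 1.771]
force: [-2.1, -0.7, -0.5]
grip_width: 0.0004
grip_force: 0.6
```

Request:
jog_arm(
  motion=[
    [0,0.001,0,0,0,0,-1],
    [0,0.001,0,0,0,0,-1],
  ],
)

```text
time_s: 10.2
ee_pos: [0.4686, 0.1127, 0.0325]
eef_rot: [3.142, -0.0, 1.771]
force: [-1.8, -0.4, 0.1]
grip_width: 0.0007
grip_force: 0.6
```

```bash
python3 -c "
from h import *; st(); im=save('scene','s5'); cv2.imwrite('pics/s5c.png',cv2.resize(im[165:285,200:360,::-1],None,fx=4.8,fy=4.8,interpolation=2))"
```

```text
t 10.2 ledge xy [-0.0238  0.0913] z 0.0325 rot [ 3.1416 -0.      1.7708] want 1.7723 F [-1.8 -0.4  0.1] w 0.0007489594743849323 [ 0.16  0.38  1.87  0.    0.89 -0.04]
```

View pics/s5c.png

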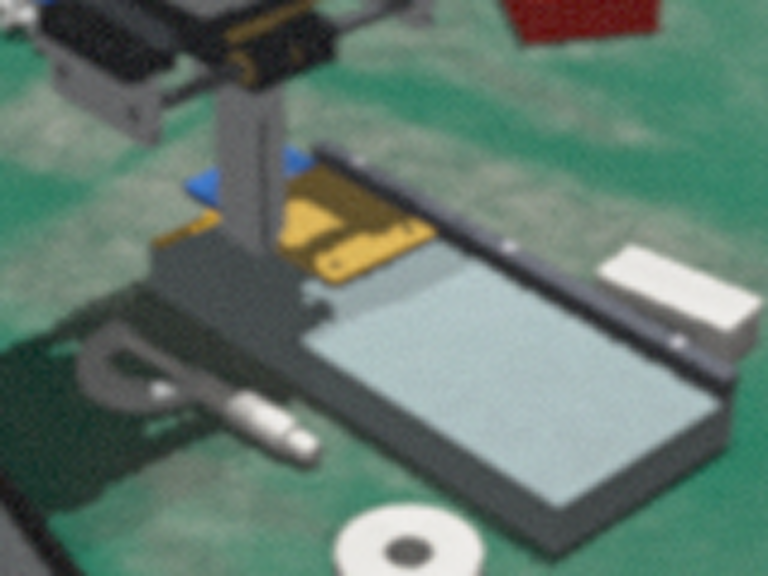

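The blank's far edge at crop (435,230) is now within a few mm of the fence, so I'll continue in small steps.

Request:
jog_arm(
  motion=[
    [0,0.001,0,0,0,0,-1],
    [0,0.001,0,0,0,0,-1],
  ],
)

```text
time_s: 10.45
ee_pos: [0.4706, 0.1131, 0.0324]
eef_rot: [3.142, 0.0, 1.771]
force: [-2.3, -0.9, 0.3]
grip_width: 0.0002
grip_force: 0.7
```

Request:
jog_arm(
  motion=[
    [0,0.001,0,0,0,0,-1],
    [0,0,0,0,0,0,-1],
  ],
)

```text
time_s: 10.65
ee_pos: [0.4711, 0.1132, 0.0323]
eef_rot: [-3.14, 0.0, 1.771]
force: [-3.4, -1.7, 2.5]
grip_width: 0.0004
grip_force: 2.6
```

Request:
jog_arm(
  motion=[
    [0,0.001,0,0,0,0,-1],
    [0,0,0,0,0,0,-1],
  ],
)

```text
time_s: 10.85
ee_pos: [0.4713, 0.1131, 0.0322]
eef_rot: [-3.138, 0.0, 1.771]
force: [-9.5, -3.9, 6.9]
grip_width: 0.0005
grip_force: 5.7
```

Contact with the fence at 10 N. Now I'll retreat, go behind the brass end, and push the last 12 mm along the fence.

Request:
jog_arm(
  motion=[
    [0,-0.01,0,0,0,0,-1],
    [0,0,-0.03,0,0,0,-0.68],
    [0,0,-0.03,0,0,0,-0.68],
    [-0.037,0.022,0,0,0,0,-0.68],
    [-0.037,0.022,0,0,0,0,-0.68],
  ],
)

```text
time_s: 11.35
ee_pos: [0.5216, 0.0475, 0.0939]
eef_rot: [3.138, 0.001, 1.773]
force: [-0.1, 1.1, 1.4]
grip_width: 0.0153
grip_force: 0.0
```

Request:
jog_arm(
  motion=[
    [0,0,0.02,0,0,0,-0.68],
    [0,0,0,0,0,0,-0.68],
  ],
)

```text
time_s: 11.55
ee_pos: [0.5195, 0.0471, 0.0706]
eef_rot: [-3.139, -0.001, 1.769]
force: [-0.3, 0.6, 0.1]
grip_width: 0.0151
grip_force: 0.0
```

```bash
python3 -c "
from h import *; st()"
```

```text
t 11.55 ledge xy [0.0129 0.0167] z 0.0706 rot [-3.1388e+00 -6.0000e-04  1.7694e+00] want 1.7723 F [-0.3  0.6  0.1] w 0.015149994016313926 [ 0.02  0.39  1.73  0.    1.02 -0.18]
```

Request:
jog_arm(
  motion=[
    [0,0,0.015,0,0,0,-0.68],
    [0,0,0.015,0,0,0,-0.68],
    [0,0,0.007,0,0,-0.003,-0.68],
    [0,0,0,0,0,0,-0.68],
  ],
)

```text
time_s: 11.95
ee_pos: [0.5199, 0.0482, 0.0353]
eef_rot: [-3.141, -0.0, 1.775]
force: [-0.2, 0.3, 0.9]
grip_width: 0.0147
grip_force: 0.0
```

```bash
python3 -c "
from h import *; st()"
```

```text
t 11.95 ledge xy [0.0135 0.0178] z 0.0353 rot [-3.1406e+00 -3.0000e-04  1.7746e+00] want 1.7723 F [-0.2  0.3  0.9] w 0.014713192931453623 [ 0.02  0.45  1.75  0.    0.94 -0.18]
```

Lower 3 mm, then push 26 mm to y = 0.044.

Request:
jog_arm(
  motion=[
    [0,0,0.003,0,0,0.002,-0.68],
    [0.004,0,0,0,0,0,-0.68],
    [0.004,0,0,0,0,0,-0.68],
    [0.004,0,0,0,0,0,-0.68],
    [0.003,0,0,0,0,0,-0.68],
  ],
)

```text
time_s: 12.45
ee_pos: [0.5175, 0.0629, 0.0327]
eef_rot: [3.141, 0.0, 1.772]
force: [1.0, -2.2, -0.3]
grip_width: 0.015
grip_force: 1.0
```

Request:
jog_arm(
  motion=[
    [0.003,0,0,0,0,0,-0.68],
    [0.003,0,0,0,0,0,-0.68],
    [0.003,0,0,0,0,0,-0.68],
    [0.002,0,0,0,0,0,-0.68],
    [0,0,0,0,0,0,-0.68],
  ],
)

```text
time_s: 12.95
ee_pos: [0.5153, 0.0735, 0.0325]
eef_rot: [3.141, -0.0, 1.772]
force: [1.1, -0.4, 0.8]
grip_width: 0.0148
grip_force: 0.3
```

```bash
python3 -c "
from h import *; st()"
```

```text
t 12.95 ledge xy [0.0141 0.0435] z 0.0325 rot [ 3.1414e+00 -1.0000e-04  1.7719e+00] want 1.7723 F [ 1.1 -0.4  0.8] w 0.014802888409462037 [ 0.07  0.45  1.76  0.    0.93 -0.13]
```

Retreat and look.

Request:
jog_arm(
  motion=[
    [-0.015,0,0,0,0,0,-0.68],
    [0,0,-0.04,0,0,0,-1],
    [0,0,-0.04,0,0,0,-1],
    [0,-0.05,0,0,0,0,-1],
    [0,-0.05,0,0,0,0,-1],
  ],
)

```text
time_s: 13.45
ee_pos: [0.4196, 0.0377, 0.1129]
eef_rot: [3.14, 0.0, 1.772]
force: [-0.1, -0.0, -0.4]
grip_width: 0.0001
grip_force: 0.0
```

Request:
jog_arm(
  motion=[
    [0,-0.05,0,0,0,0,-1],
    [0,-0.04,0,0,0,0,-1],
    [0,0,0,0,0,0,-1],
  ],
)

```text
time_s: 13.75
ee_pos: [0.3287, 0.0198, 0.1122]
eef_rot: [-3.141, -0.0, 1.771]
force: [0.7, -0.8, -0.3]
grip_width: 0.0003
grip_force: 0.0
```

```bash
python3 -c "
from h import *; st(); see('t6')"
```

```text
t 13.75 ledge xy [-0.1795  0.0282] z 0.1122 rot [-3.1407e+00 -4.0000e-04  1.7709e+00] want 1.7723 F [ 0.7 -0.8 -0.3] w 0.00026208857121833284 [-0.05 -0.09  2.19  0.    1.04 -0.25]
blue 296.0 [[0.0441, 0.1626], [0.0434, 0.1346], [-0.0174, 0.1346], [-0.0167, 0.1622]]
brass 944.0 [[0.0441, 0.1331], [0.044, 0.0535], [-0.0558, 0.0528], [-0.0554, 0.1309]]
```

View pics/t6c.png

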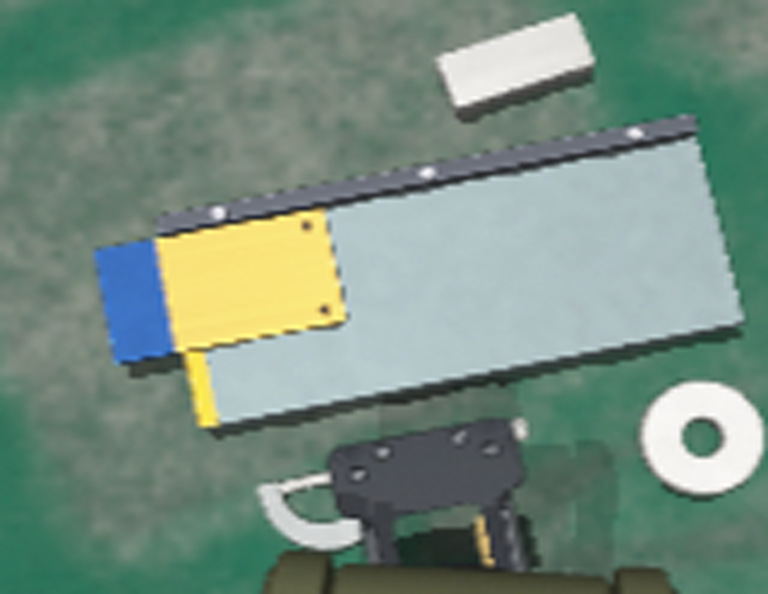

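The blank is flush with the fence, with about 33 mm overhanging and the blue/brass line (crop 165,290) just past the yellow end. Nothing else has moved, so I'm handing in.

```bash
python3 -c "
from station import ctrl; print(ctrl.hand_in())"
```

```text
the job is handed in; nothing more can be done
None
```

The job is handed in (result not shown): the brass blank lies square against the fence with about 33 mm past the yellow-marked end, all of the blue and about 3 mm of brass, and the micrometer, ring gauge and steel block looked unmoved in the last picture.

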